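# Find the index notch by feel and lock the indexing head

### The job

Bring the watchmaker's indexing head to its index position and lock it: turn the black bar knob clockwise (seen from above) until you feel the resistance suddenly fall away as a hidden spring ball drops into its notch, and let go of the knob there. Then push the locking plunger beside it all the way down and leave it down; do not disturb the other things on the bench.

Things in the scene. Friction and masses are not known exactly. Their poses are not given: they have to be found in the camera images.
- dial (a joint): angle of the bar knob (rad), growing clockwise seen from above; starts at 0 to 0.3, end stops at 0 and 1.9. Turning takes a steady 0.07 to 0.1 N m. One hidden notch, never seen, lies 0.4 to 1.4 rad clockwise of the start (different each time). Let go within 0.08 rad of the notch's centre, the knob is drawn onto it and rests there; turning back from an overrun finds it again
- head: the indexing head: grey drum of 160 diameter, top 45 above the bench, bolted down by two lugs; origin on its axis at bench height, x towards the plunger. Felt at the knob: in the last 0.13 rad before the notch the resistance fades and becomes a forward pull of 0.2 to 0.4 N m, flipping at the centre to 0.4 N m or more against; 0.14 rad past the centre the notch is left
- dial_grip (a point): middle of the black bar knob, 46 long, 14 thick, spanning 72 to 110 above the bench, flat-sided, on a hub and a toothed brass wheel of 67 diameter that turn with it, in the middle of the drum. The point lies on the turning axis, 92 above the bench. x along the bar's length, y across its thickness, z up; free space around the bar down to 70 above the bench
- plunger (a joint): travel of the locking plunger (m): 0 up, 0.008 fully down. With the knob in its notch it goes down with 3 to 5 N and stays where it is left; with the knob anywhere else it stops hard after 1 to 2 mm
- plunger_top (a point): centre of the flat top of the locking plunger: an upright dark steel mushroom head, 20 diameter, 6 thick, on a 10 stem in a collar on the drum's rim, its axis 68 from the knob's. Its top is 65 above the bench when up, 57 when fully down (the head then 1 mm above its collar); z up
- oil_bottle: bystander: small amber bottle, 28 diameter, 62 high; origin at the centre of its underside
- dish: bystander: low open white dish, 64 diameter, 22 high, near the indexing head; origin at the centre of its underside
- file: bystander: file with a wooden handle, 240 long, lying along its x; origin under the middle of the handle
- wood_block: bystander: pale wooden block, 90 x 60 x 22, near the indexing head; origin at the centre of its underside
- loupe: bystander: black eyeglass cup, 34 diameter, 30 high; origin at the centre of its underside
- spare_ring: bystander: brass ring, 44 diameter, 6 thick, near the indexing head; origin at the centre of its underside
- steel_rule: bystander: steel rule, 150 x 20 x 4; origin at the centre of its underside
Not all that is in view belongs to the job. Of the things shaped like the head, the grey one is meant.

How it is judged:
At the end, for the whole second after the job is handed in: The locking plunger is down by more than 6.5 of its 8 mm (possible only with the knob in its notch) and stays down, and the knob is at rest (value of joint plunger above 0.0065 m and velocity of joint dial between -0.1 and 0.1 rad/s); the robot touches nothing.
It fails at once if a bystander is pushed more than 30 mm from its place (distance of any of oil_bottle, dish, file, wood_block, loupe, spare_ring, steel_rule from where it was at the start of the episode above 0.03 m).
It also fails if it takes over 64 s, if anything falls off the work surface, if the arm or the gripper's body presses on something with over 40 N, if the wrist force passes 120 N, or if a joint passes its speed limit or range.

### The arm

A 6-joint arm with a two-finger parallel gripper is mounted at the origin on the work surface. World frame = base frame: x ahead of the robot, y to its left, z up, the work surface at z = 0. Lengths are in m, angles in rad, forces in N, time in s.
With the tool pointing down it reaches from about 0.25 to 0.725 m from the base axis. Payload 4 kg.
Tool frame: the origin (TCP) lies at the very end of the fingers, on their centre line; the grasp point (between the pads) lies 19 mm behind it; z points along the fingers, y is the direction in which the jaws open and shut (so a half turn about z gives the same grasp; the last joint's range is limited). The gripper opens to 85 mm and grips with 20 to 120 N. Pads are 22 mm wide; open, the fingers measure 114 mm over their backs; the gripper's body (76 mm by 85 mm) begins 54 mm behind the grasp point. The pads swing forward as they close: fully open they stand 13 mm farther back than shut.
Start: joints at [-1.213, 0.241, 0.005, 1.335, 0, 1.571], TCP at [0.175, -0.468, 0.231] pointing down, gripper open.
Joint ranges: [-2.72, 2.72], [-1.05, 1.87], [-1.09, 1.28], [-1.99, 2.15], [-1.42, 1.44], [-3.14, 3.14]. Speed limits (rad/s): [2.79, 2.79, 3.14, 3.14, 3.14, 3.14].

### API

Orientations are given as a unit quaternion [x, y, z, w].
In Python, from workcell import bot gives the robot as it stands.
- The arm moves only by the shell command python3 -m crank 'ROWS'. ROWS is JSON, a list that holds one entry, the list of rows, each a list of 5 numbers: the shift along the tool's x, y, z in mm, then the turn about the tool's z in degrees, then the closure in counts, from 0 (fully open) to 255 (shut). In form: [[[tx, ty, tz, turn, grip], ...]]. A call has 1 to 12 rows; each row shifts and turns the pose as measured when the row begins, along the tool's axes as they then stand; what a row does not reach is not made up. A row lasts 1/8 s, in which the tool goes at most 62.5 mm and 10.7 degrees, less where a joint would pass 70% of its speed; a pose out of reach is approached as far as the arm can. A call is refused whole if a number of a shift passes 62.5 or a number of a turn 10.7, either way. A call with a gripper value outside its range is refused whole. The fingers move at their own pace and stop on an object; the grip force is fixed at half the most. Time passes only in rows, so rows that do not move let the fingers close. It gives the time, the measured TCP pose, the force and the opening at its end, in the units of the state.
- bot.get_obs(): the state, without advancing time (a new reading comes with each control period).
- bot.camera(name): name is "scene" or "top"; returns a dict with "img" (480x640x3 uint8, blue, green, red), "depth" (480x640 float32, m along the optical axis (not along the pixel's ray), 0 where there is no reading), "fx", "fy", "cx", "cy" (pixels), "R" (3x3) and "t" (3): a world point X has camera coordinates R X + t. Camera axes: x right, y down, z forward; pixel columns grow to the right and rows downward; lengths in m; the calibration is good to about 2 mm. A picture is of the moment at which its call begins.
- bot.job_done(): hands the job in, once; it reports no verdict.
The state is a dict: "clock": time; "joint_pos": joint angles; "joint_vel": joint speeds; "tau": joint torques, N m; "eef_pos": TCP position; "tool_rot": TCP orientation; "ft_force": force on the tool from outside, world axes, zero at the start; "ft_torque": the same for the moment, N m; "grip_width": finger opening in m.
Only numpy, scipy, OpenCV 4.12 (cv2) and the standard library are available. Lean on these libraries where they do the work, as an engineer would, in place of code of your own. Each camera call takes 0.05 s, during which the arm holds its last target.

## Working session

There is one attempt and no reset: what is moved stays moved. The work goes in short steps, Python scripts to look and compute and a shell command to move; the robot and the scene stay as the last step left them, time stands still between calls to the robot, and variables do not carry over. Pictures are saved under pics/ and viewed, and the job is handed in when it is done.

```bash
ls; mkdir -p pics
python3 - <<'E'
from workcell import bot
import cv2,numpy as np
o=bot.get_obs()
for k,v in o.items(): print(k,np.round(v,4))
for n in("scene","top"):
    c=bot.camera(n); cv2.imwrite(f"pics/{n}0.png",c["img"]); np.savez(f"pics/{n}0.npz",**{k:c[k] for k in c})
    print(n,c["fx"],c["cx"],c["cy"],np.round(-c["R"].T@c["t"],3),np.round(c["R"],3).tolist())
E
```

```text
pics
clock 0.0
joint_pos [-1.213   0.2414  0.0037  1.3352  0.      1.5708]
joint_vel [-0.0005  0.0012  0.0009  0.0003 -0.0009  0.0024]
tau [-1.30000e-03 -3.72320e+01  2.52407e+01  1.70000e-02 -1.00000e-04
 -0.00000e+00]
eef_pos [ 0.1749 -0.4677  0.2304]
tool_rot [ 9.840e-01  1.779e-01 -2.000e-04 -1.000e-03]
ft_force [ 0.5001  0.0119 -0.5692]
ft_torque [-0.0119  0.0165  0.0215]
grip_width 0.0852
scene 608.5382226463455 322.4179203116933 238.42291523086624 [ 1.147 -0.98   1.039] [[0.842, 0.539, -0.016], [0.325, -0.532, -0.782], [-0.43, 0.653, -0.624]]
top 465.2346132575426 323.1747608210872 234.33690098847867 [0.423 0.025 1.057] [[-0.021, -1.0, -0.004], [-0.996, 0.021, -0.083], [0.083, 0.002, -0.997]]
```

View pics/scene0.png

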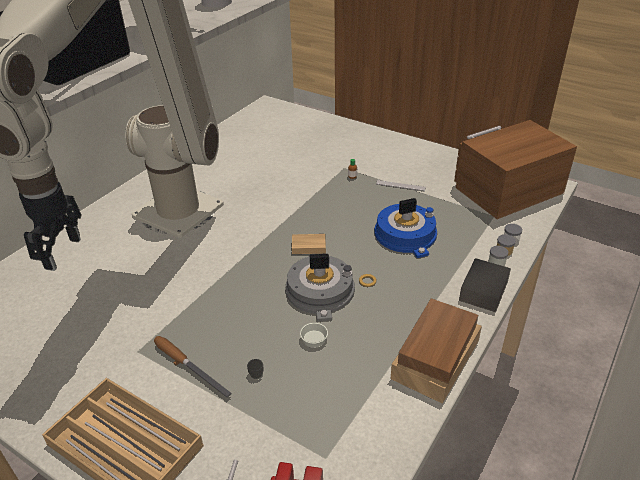

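View pics/top0.png

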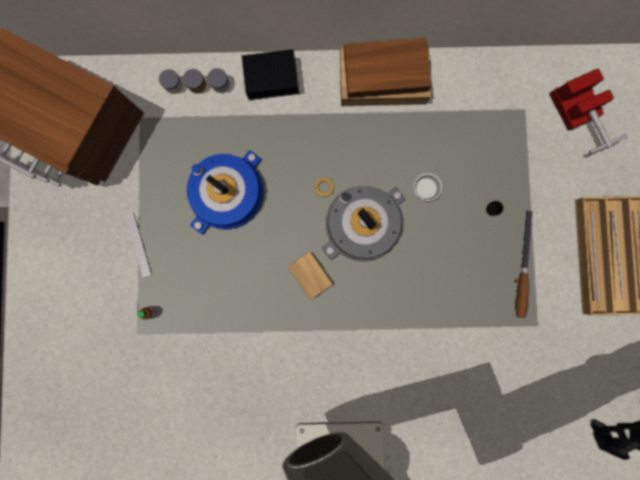

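Two things look like the head: the grey drum at top px (365,222), scene (320,283), and the blue drum at top (225,190), scene (406,228). The grey one is meant. Its bar knob is at top px (367,218). Its plunger candidates are the dark round thing at top (346,197) and the lugs at (397,195) and (331,250). I'll check this in a close crop.

Run:
```python
import cv2,numpy as np
a=cv2.imread("pics/top0.png")[170:275,310:420]; b=cv2.imread("pics/scene0.png")[235:335,270:380]
a=cv2.resize(a,(400,400),interpolation=cv2.INTER_CUBIC);b=cv2.resize(b,(400,400),interpolation=cv2.INTER_CUBIC)
cv2.imwrite("pics/crop0.png",np.hstack([a,b]))
```

```text
(no output)
```

View pics/crop0.png

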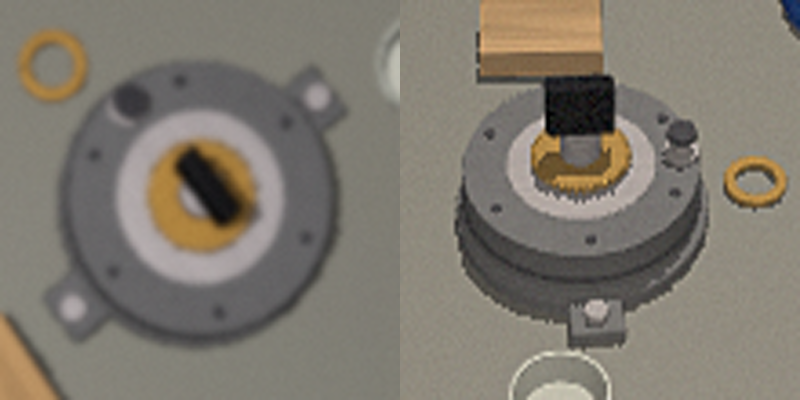

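The crop confirms it. The grey drum has the black bar at crop (208,187), and the dark mushroom head on the rim at crop (130,102) left and (682,132) right is the plunger. The two lugs are bright bolts on tabs outside the rim. Now I'll measure the points.

```bash
cat > h.py <<'E'
import cv2,numpy as np
def ray(c,u,v,z):
    R=c["R"];t=c["t"];o=-R.T@t
    d=R.T@np.array([(u-c["cx"])/c["fx"],(v-c["cy"])/c["fy"],1.]); return o+d*(z-o[2])/d[2]
def pix(c,X):
    p=c["R"]@np.asarray(X)+c["t"]; return np.array([c["fx"]*p[0]/p[2]+c["cx"],c["fy"]*p[1]/p[2]+c["cy"]])
def big(m,box):
    x0,y0,x1,y1=box; k=np.zeros_like(m); k[y0:y1,x0:x1]=m[y0:y1,x0:x1]
    cs,_=cv2.findContours(k,cv2.RETR_EXTERNAL,cv2.CHAIN_APPROX_NONE)
    return max(cs,key=cv2.contourArea)
def knob(c,box,thr=45,z=.110):
    m=(c["img"].max(2)<thr).astype(np.uint8)*255
    k=big(m,box); P=np.array([ray(c,*p,z)[:2] for p in k[:,0,:]],np.float32)
    (x,y),(w,h),a=cv2.minAreaRect(P*1000)
    ang=a if w>h else a+90
    return k,(x,y),(w,h),(ang+90)%180-90
E
python3 - <<'E'
from h import *
T=dict(np.load("pics/top0.npz"));S=dict(np.load("pics/scene0.npz"))
for thr in(40,55,70):
    k,xy,wh,a=knob(T,(350,200,385,240),thr); print("knob top",thr,np.round(xy,1),np.round(wh,1),round(a,1),cv2.contourArea(k))
    k,xy,wh,a=knob(S,(300,245,340,275),thr); 
    x,y,w,h=cv2.boundingRect(k);print(" scene bbox",x,y,w,h)
# brass wheel & white ring: outer contours
hsv=cv2.cvtColor(T["img"],cv2.COLOR_BGR2HSV)
m=((hsv[...,1]>110)&(hsv[...,0]<35)&(hsv[...,0]>8)).astype(np.uint8)*255
k=big(m,(340,195,395,250)); (u,v),r=cv2.minEnclosingCircle(k); print("brass",u,v,r,ray(T,u,v,.06),)
g=cv2.cvtColor(T["img"],cv2.COLOR_BGR2GRAY)
m=((g>150)&(hsv[...,1]<40)).astype(np.uint8)*255
k=big(m,(330,190,395,255)); e=cv2.fitEllipse(cv2.convexHull(k)); print("white",e,ray(T,*e[0],.045))
m=((g<75)&(g>0)).astype(np.uint8)*255
k=big(m,(336,186,358,208)); M=cv2.moments(k);u,v=M["m10"]/M["m00"],M["m01"]/M["m00"]; print("plunger",u,v,cv2.boundingRect(k),ray(T,u,v,.065))
# depth
for c,u,v in((T,346,197),(T,367,218),(T,350,240)):
    d=c["depth"][v-1:v+2,u-1:u+2]; z=np.median(d); X=c["R"].T@(np.array([(u-c["cx"])/c["fx"]*z,(v-c["cy"])/c["fy"]*z,z])-c["t"]); print("depthpt",np.round(X,3))
E
```

```text
knob top 40 [531.6 -63. ] [40.2 14. ] 35.2 110.0
 scene bbox 310 254 19 15
knob top 55 [531.7 -63.2] [42.6 15.5] 36.2 131.5
 scene bbox 310 254 19 15
knob top 70 [531.5 -63.8] [44.1 17.7] 38.2 154.5
 scene bbox 309 254 20 15
brass 365.0 220.92857360839844 14.382807731628418 [ 0.53250608 -0.06375106  0.06      ]
white ((364.3912353515625, 221.35348510742188), (43.71569061279297, 44.14208221435547), 125.27250671386719) [ 0.53325404 -0.06372623  0.045     ]
plunger 345.96296296296293 195.97306397306397 (342, 192, 9, 9) [ 0.58687489 -0.02384146  0.065     ]
depthpt [ 0.584 -0.024  0.066]
depthpt [ 0.533 -0.064  0.109]
depthpt [ 0.493 -0.031  0.045]
```

The measurements agree. The axis is at about (0.5325, -0.0637), with knob, brass wheel, white ring and depth within about 1 mm. The plunger is at (0.586, -0.024), 67 mm away against the 68 given, with heights of 0.066 and 0.109. The bar points along about 36.5° in world. Reach is 0.54 m. I'll test the turn sign before the big move.

```bash
python3 -m crank '[[[0,0,0,-10,0],[0,0,0,-10,0]]]'
cat > st.py <<'E'
from workcell import bot
import numpy as np,sys
from scipy.spatial.transform import Rotation as Ro
o=bot.get_obs();R=Ro.from_quat(o["tool_rot"]).as_matrix()
ty=np.degrees(np.arctan2(R[1,1],R[0,1]))
print("t",o["clock"],"q",np.round(o["joint_pos"],3),"p",np.round(o["eef_pos"]*1000,1),"yang",round(ty,1),"z",np.round(R[:,2],3),"F",np.round(o["ft_force"],2),"M",np.round(o["ft_torque"],3),"w",round(float(o["grip_width"])*1000,1))
if len(sys.argv)>3:
    g=np.array([float(a) for a in sys.argv[1:4]]); print("shift tool",np.round(R.T@(g-o["eef_pos"]*1000),1))
E
python3 st.py
```

```text
clock: 0.35
eef_pos: [0.1746, -0.467, 0.2293]
tool_rot: [0.936, 0.351, 0.0, -0.002]
ft_force: [-0.2, 0.3, 0.3]
grip_width: 0.0855
t 0.35 q [-1.213  0.242  0.002  1.335  0.     1.211] p [ 174.6 -467.   229.3] yang -48.9 z [-0.002  0.004 -1.   ] F [-0.17  0.32  0.28] M [-0.026  0.011  0.047] w 85.5
```

```bash
python3 -m crank '[[[0,0,0,-10.7,0],[0,0,0,-10.7,0],[0,0,0,-10.7,0],[0,0,0,-10.7,0],[0,0,0,-10.7,0],[0,0,0,-10.7,0],[0,0,0,-10.7,0],[0,0,0,-10.7,0],[0,0,0,-10.7,0],[0,0,0,-10.7,0],[0,0,0,-10.7,0],[0,0,0,-10.7,0]]]' >/dev/null; python3 -m crank '[[[0,0,0,-10.7,0],[0,0,0,-10.7,0],[0,0,0,-10.7,0],[0,0,0,-10.7,0]]]' >/dev/null;  python3 st.py 532.5 -63.7 180
```

```text
t 2.35 q [-1.213  0.25  -0.011  1.334  0.    -1.789] p [ 172.4 -461.1  220.4] yang 123.0 z [-0.009  0.023 -1.   ] F [-0.33  0.4   0.03] M [ 0.081  0.003 -0.   ] w 85.5
shift tool [-518.2  136.    46.6]
```

```bash
python3 -m crank '[[[-52,13.5,0,0,0],[-52,13.5,0,0,0],[-52,13.5,0,0,0],[-52,13.5,0,0,0],[-52,13.5,0,0,0],[-52,13.5,0,0,0],[-52,13.5,0,0,0],[-52,13.5,0,0,0],[-52,13.5,0,0,0]]]' >/dev/null;  python3 st.py 532.5 -63.7 180
```

```text
t 3.475 q [-0.202  0.287  0.044  1.344  0.023 -0.77 ] p [505.5 -96.3 222.4] yang 122.5 z [-0.012  0.026 -1.   ] F [ 0.4  -0.06 -0.09] M [-0.065 -0.049  0.062] w 84.9
shift tool [-40.2  11.8  42.8]
```

```bash
python3 -m crank '[[[-20,6,20,-4,0],[-18,5,20,0,0],[0,0,0,0,0]]]' >/dev/null;  python3 st.py 532.5 -63.7 150
python3 - <<'E'
from h import *
from workcell import bot
S=bot.camera("scene");T=bot.camera("top")
a=cv2.resize(S["img"][180:340,220:420],(500,400));b=cv2.resize(T["img"][150:290,290:430],(400,400));cv2.imwrite("pics/appr.png",np.hstack([a,b])[:,:800])
E
cd pics; ls
```

```text
t 3.85 q [-0.125  0.352  0.022  1.259  0.024 -0.773] p [532.4 -59.8 180.1] yang 127.1 z [-0.015  0.026 -1.   ] F [-0.21 -0.31  0.6 ] M [-0.012  0.034 -0.029] w 85.8
shift tool [ 2.4 -4.1 30. ]
appr.png
crop0.png
scene0.npz
scene0.png
top0.npz
top0.png
```

```bash
sleep 0
```

```text
(no output)
```

View pics/appr.png

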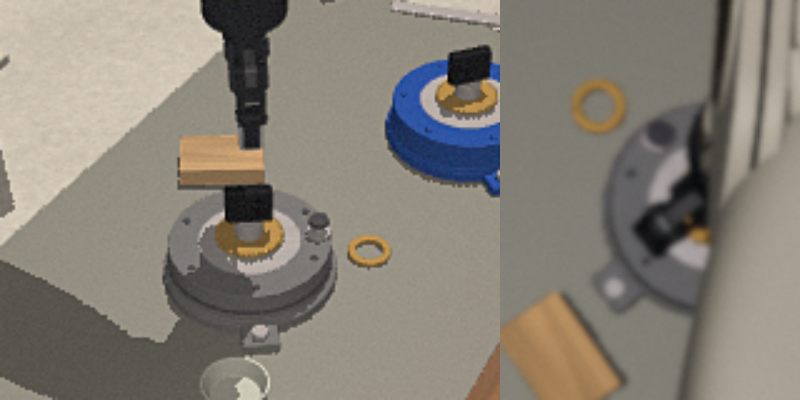

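The fingers stand over the grey head's knob, with the bar at crop (248,203) and the finger tips at (250,140). I'll correct the xy error and descend in stages.

```bash
python3 -m crank '[[[2.4,-4,0,0,0],[0,0,20,0,0],[0,0,10,0,0],[0,0,0,0,0]]]' >/dev/null;  python3 st.py 532.5 -63.7 78
```

```text
t 4.45 q [-0.141  0.366 -0.024  1.189  0.022 -0.782] p [533.6 -69.1 154.9] yang 126.7 z [-0.006  0.023 -1.   ] F [ 0.19 -0.37  0.1 ] M [-0.061 -0.031 -0.004] w 85.5
shift tool [-1.6  3.3 77. ]
```

```bash
for i in 1 2 3; do python3 -m crank '[[[0,0,0,0,0]]]' >/dev/null;  python3 st.py 532.5 -63.7 78; done
```

```text
t 4.575 q [-0.142  0.365 -0.023  1.19   0.022 -0.782] p [533.9 -69.5 155.6] yang 126.6 z [-0.005  0.023 -1.   ] F [ 0.3  -0.29 -0.06] M [-0.009 -0.055  0.01 ] w 85.5
shift tool [-1.5  3.9 77.8]
t 4.7 q [-0.142  0.365 -0.022  1.19   0.022 -0.782] p [534.3 -69.7 156.3] yang 126.6 z [-0.003  0.023 -1.   ] F [-0.03 -0.46  0.44] M [ 0.002  0.006 -0.001] w 85.5
shift tool [-1.3  4.2 78.4]
t 4.825 q [-0.142  0.364 -0.022  1.19   0.022 -0.782] p [534.6 -69.7 156.8] yang 126.6 z [-0.003  0.023 -1.   ] F [ 0.32 -0.82 -0.31] M [-0.011  0.02   0.013] w 85.5
shift tool [-1.   4.5 78.9]
```

```bash
python3 -m crank '[[[-1,4.5,20,0,0],[0,0,20,0,0]]]' >/dev/null;  python3 st.py 532.5 -63.7 78
```

```text
t 5.075 q [-0.133  0.39  -0.09   1.091  0.022 -0.773] p [534.9 -64.7 118.6] yang 126.7 z [ 0.004  0.022 -1.   ] F [-0.31  0.21  0.46] M [ 0.022 -0.033 -0.037] w 85.4
shift tool [ 1.9  1.6 40.6]
```

```bash
python3 -m crank '[[[1.5,1.5,14,0,0],[0,0,14,0,0]]]' >/dev/null;  python3 st.py 532.5 -63.7 78
```

```text
t 5.325 q [-0.131  0.414 -0.136  1.019  0.022 -0.771] p [532.9 -63.5  89.6] yang 126.7 z [ 0.004  0.022 -1.   ] F [-0.4   0.22 -0.29] M [-0.006 -0.005  0.023] w 85.6
shift tool [ 0.6 -0.1 11.6]
```

```bash
python3 -m crank '[[[0.5,0,10,0,60],[0,0,1,0,120]]]' >/dev/null;  python3 st.py 532.5 -63.7 78;python3 -m crank '[[[0,0,0,0,160],[0,0,0,0,160]]]' >/dev/null;  python3 st.py 532.5 -63.7 78
```

```text
t 5.575 q [-0.132  0.427 -0.154  0.991  0.022 -0.772] p [531.8 -63.5  76.9] yang 126.7 z [ 0.002  0.022 -1.   ] F [-0.16  0.8   0.78] M [-0.032  0.033 -0.041] w 51.4
shift tool [-0.4 -0.5 -1.1]
t 5.825 q [-0.132  0.427 -0.152  0.992  0.022 -0.772] p [532.5 -63.7  77.6] yang 126.7 z [ 0.003  0.022 -1.   ] F [-0.12  1.03  0.21] M [ 0.03   0.04  -0.013] w 32.2
shift tool [ 0.  -0.  -0.4]
```

```bash
python3 -m crank '[[[0,0,-0.5,0,200],[0,0,0,0,255],[0,0,0,0,255],[0,0,0,0,255]]]' >/dev/null;  python3 st.py 532.5 -63.7 78;python3 -m crank '[[[0,0,0,0,255],[0,0,0,0,255]]]' >/dev/null;  python3 st.py 532.5 -63.7 78
```

```text
t 6.325 q [-0.132  0.425 -0.15   0.992  0.02  -0.771] p [533.8 -64.9  79. ] yang 126.6 z [ 0.006  0.02  -1.   ] F [-0.65 -0.79 -1.83] M [-0.519 -0.351 -0.052] w 13.2
shift tool [0.3 1.7 1. ]
t 6.575 q [-0.132  0.425 -0.15   0.992  0.02  -0.771] p [533.8 -64.9  78.9] yang 126.6 z [ 0.006  0.019 -1.   ] F [-0.08 -1.27 -1.31] M [-0.482 -0.329 -0.008] w 13.6
shift tool [0.3 1.7 0.9]
```

Gripped at 13.6 mm, which matches the 14 mm bar. Now I'll turn clockwise (+turn about the tool z).

```bash
python3 -m crank '[[[0,0,0,5,255],[0,0,0,5,255]]]' >/dev/null;  python3 st.py 532.5 -63.7 78;python3 -m crank '[[[0,0,0,4,255]]]' >/dev/null;  python3 st.py 532.5 -63.7 78;python3 -m crank '[[[0,0,0,4,255]]]' >/dev/null;  python3 st.py 532.5 -63.7 78
```

```text
t 6.825 q [-0.132  0.425 -0.15   0.992  0.02  -0.593] p [533.7 -64.8  78.9] yang 116.4 z [ 0.006  0.019 -1.   ] F [-0.94 -0.52 -1.3 ] M [-0.608 -0.454  0.118] w 12.9
shift tool [0.6 1.5 0.9]
t 6.95 q [-0.132  0.425 -0.15   0.992  0.02  -0.521] p [533.7 -64.8  79. ] yang 112.3 z [ 0.006  0.019 -1.   ] F [-0.96 -0.21 -1.71] M [-0.663 -0.527  0.206] w 13.3
shift tool [0.8 1.4 1. ]
t 7.075 q [-0.132  0.425 -0.151  0.991  0.019 -0.45 ] p [533.7 -64.7  78.9] yang 108.2 z [ 0.006  0.019 -1.   ] F [-0.43 -0.28 -1.53] M [-0.65  -0.513  0.182] w 13.1
shift tool [0.9 1.3 0.9]
```

```bash
python3 -m crank '[[[0,0,0,3,255]]]' >/dev/null;  python3 st.py;python3 -m crank '[[[0,0,0,3,255]]]' >/dev/null;  python3 st.py;python3 -m crank '[[[0,0,0,3,255]]]' >/dev/null;  python3 st.py
```

```text
t 7.2 q [-0.131  0.425 -0.151  0.991  0.019 -0.396] p [533.7 -64.7  78.9] yang 105.2 z [ 0.006  0.018 -1.   ] F [-0.47 -1.18 -2.76] M [-0.661 -0.546  0.168] w 13.3
t 7.325 q [-0.131  0.425 -0.151  0.991  0.019 -0.343] p [533.7 -64.6  78.9] yang 102.1 z [ 0.006  0.018 -1.   ] F [-0.62 -0.92 -1.54] M [-0.728 -0.602  0.117] w 13.2
t 7.45 q [-0.131  0.425 -0.151  0.991  0.018 -0.289] p [533.7 -64.6  78.9] yang 99.1 z [ 0.006  0.018 -1.   ] F [-0.26  0.31 -2.12] M [-0.706 -0.569  0.239] w 13.0
```

Run:
```python
from h import *
from workcell import bot
S=bot.camera("scene")
cv2.imwrite("pics/turn1.png",cv2.resize(S["img"][180:340,220:420],(750,600)))
```

```text
(no output)
```

View pics/turn1.png

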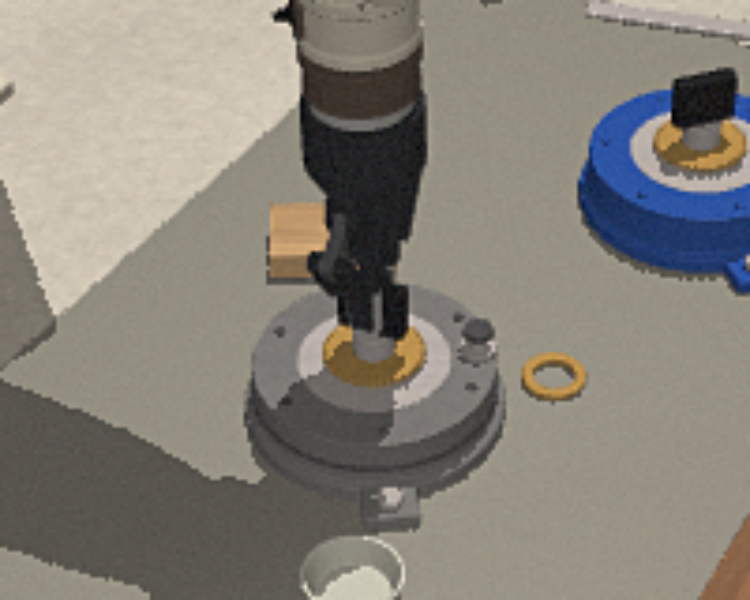

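The fingers hold the bar at (375,310). The plunger is clear at (478,335) and no bystander has moved. I'll continue in 3° steps, watching Mz.

```bash
python3 -m crank '[[[0,0,0,3,255]]]' >/dev/null;  python3 st.py;python3 -m crank '[[[0,0,0,3,255]]]' >/dev/null;  python3 st.py;python3 -m crank '[[[0,0,0,3,255]]]' >/dev/null;  python3 st.py
```

```text
t 7.625 q [-0.13   0.425 -0.151  0.991  0.018 -0.235] p [533.7 -64.6  79. ] yang 96.0 z [ 0.007  0.017 -1.   ] F [-0.69 -0.72 -1.91] M [-0.746 -0.561  0.14 ] w 13.3
t 7.75 q [-0.13   0.424 -0.151  0.991  0.018 -0.182] p [533.7 -64.5  79. ] yang 93.0 z [ 0.007  0.017 -1.   ] F [ 0.14  0.56 -1.79] M [-0.678 -0.591  0.137] w 13.0
t 7.875 q [-0.13   0.424 -0.151  0.991  0.017 -0.129] p [533.6 -64.5  79. ] yang 90.0 z [ 0.006  0.016 -1.   ] F [ 0.2   0.57 -1.13] M [-0.812 -0.368  0.204] w 13.1
```

```bash
python3 -m crank '[[[0,0,0,3,255]]]' >/dev/null;  python3 st.py;python3 -m crank '[[[0,0,0,3,255]]]' >/dev/null;  python3 st.py
```

```text
t 8.0 q [-0.13   0.424 -0.152  0.991  0.017 -0.077] p [533.6 -64.5  78.9] yang 87.0 z [ 0.006  0.016 -1.   ] F [ 0.16  1.03 -1.52] M [-0.82  -0.441  0.163] w 13.0
t 8.125 q [-0.129  0.424 -0.152  0.99   0.016 -0.024] p [533.6 -64.4  78.9] yang 84.0 z [ 0.006  0.016 -1.   ] F [-0.09  1.36 -2.83] M [-0.782 -0.404  0.136] w 13.2
```

```bash
python3 -m crank '[[[0,0,0,3,255]]]' >/dev/null;  python3 st.py;python3 -m crank '[[[0,0,0,3,255]]]' >/dev/null;  python3 st.py;python3 -m crank '[[[0,0,0,3,255]]]' >/dev/null;  python3 st.py
```

```text
t 8.25 q [-0.129  0.424 -0.152  0.99   0.016  0.029] p [533.7 -64.4  79. ] yang 80.9 z [ 0.006  0.015 -1.   ] F [ 0.24  0.32 -1.85] M [-0.749 -0.459  0.147] w 13.3
t 8.375 q [-0.129  0.424 -0.152  0.99   0.015  0.083] p [533.7 -64.3  79. ] yang 77.9 z [ 0.006  0.015 -1.   ] F [ 0.75 -0.77 -1.32] M [-0.748 -0.478  0.041] w 12.8
t 8.5 q [-0.128  0.424 -0.152  0.99   0.015  0.136] p [533.7 -64.3  78.9] yang 74.9 z [ 0.006  0.014 -1.   ] F [ 0.55  0.44 -1.57] M [-0.781 -0.471  0.065] w 12.9
```

```bash
python3 -m crank '[[[0,0,0,2,255]]]' >/dev/null;  python3 st.py;python3 -m crank '[[[0,0,0,2,255]]]' >/dev/null;  python3 st.py
```

```text
t 8.625 q [-0.128  0.424 -0.152  0.99   0.015  0.17 ] p [533.7 -64.3  79. ] yang 72.9 z [ 0.007  0.014 -1.   ] F [ 0.44 -0.21 -2.06] M [-0.818 -0.433  0.808] w 13.2
t 8.75 q [-0.128  0.424 -0.152  0.99   0.014  0.206] p [533.7 -64.3  78.9] yang 70.9 z [ 0.007  0.013 -1.   ] F [-0.47  0.07 -1.22] M [-0.882 -0.471  0.148] w 13.1
```

```bash
python3 -m crank '[[[0,0,0,0,255]]]' >/dev/null;  python3 st.py;python3 -m crank '[[[0,0,0,2,255]]]' >/dev/null;  python3 st.py;python3 -m crank '[[[0,0,0,2,255]]]' >/dev/null;  python3 st.py
```

```text
t 8.875 q [-0.128  0.424 -0.152  0.99   0.014  0.206] p [533.7 -64.3  78.9] yang 70.9 z [ 0.007  0.013 -1.   ] F [-0.05  0.03 -1.6 ] M [-0.846 -0.473  0.14 ] w 13.2
t 9.0 q [-0.128  0.424 -0.152  0.99   0.014  0.243] p [533.7 -64.2  79. ] yang 68.8 z [ 0.006  0.013 -1.   ] F [ 0.85 -0.46 -3.28] M [-0.734 -0.351  0.191] w 13.2
t 9.125 q [-0.128  0.424 -0.152  0.99   0.014  0.281] p [533.6 -64.2  78.9] yang 66.6 z [ 0.006  0.014 -1.   ] F [ 0.45 -0.52 -1.18] M [-0.698 -0.301  0.172] w 13.0
```

There was an odd feature near 73–78°: resistance fell to about 0.05, spiked to 0.8, then went back to normal. It's narrower than the stated notch, so I'll map it by turning back slowly.

```bash
python3 -m crank '[[[0,0,0,-2,255]]]' >/dev/null;  python3 st.py;python3 -m crank '[[[0,0,0,-2,255]]]' >/dev/null;  python3 st.py;python3 -m crank '[[[0,0,0,-1,255]]]' >/dev/null;  python3 st.py; python3 -m crank '[[[0,0,0,-1,255]]]' >/dev/null;  python3 st.py; python3 -m crank '[[[0,0,0,-1,255]]]' >/dev/null;  python3 st.py
```

```text
t 9.25 q [-0.128  0.424 -0.152  0.99   0.014  0.245] p [533.6 -64.2  78.9] yang 68.6 z [ 0.006  0.014 -1.   ] F [ 1.08 -0.11 -1.44] M [-0.764 -0.299 -0.04 ] w 13.2
t 9.375 q [-0.128  0.424 -0.152  0.99   0.014  0.208] p [533.6 -64.3  79. ] yang 70.8 z [ 0.006  0.014 -1.   ] F [ 0.99  0.26 -1.95] M [-0.773 -0.251  0.026] w 13.2
t 9.5 q [-0.128  0.424 -0.152  0.99   0.014  0.189] p [533.6 -64.3  79. ] yang 71.9 z [ 0.006  0.014 -1.   ] F [ 0.06  0.99 -1.87] M [-0.704 -0.312  0.087] w 13.2
t 9.625 q [-0.128  0.424 -0.152  0.99   0.014  0.17 ] p [533.6 -64.3  78.9] yang 72.9 z [ 0.006  0.014 -1.   ] F [ 1.13 -0.02 -1.69] M [-0.698 -0.277  0.093] w 12.7
t 9.75 q [-0.128  0.424 -0.152  0.99   0.014  0.151] p [533.6 -64.3  79. ] yang 74.0 z [ 0.006  0.014 -1.   ] F [ 0.82  0.17 -1.44] M [-0.758 -0.252 -0.028] w 12.7
```

```bash
python3 -m crank '[[[0,0,0,-1,255]]]' >/dev/null;  python3 st.py;python3 -m crank '[[[0,0,0,-1,255]]]' >/dev/null;  python3 st.py;python3 -m crank '[[[0,0,0,-1,255]]]' >/dev/null;  python3 st.py; python3 -m crank '[[[0,0,0,-1,255]]]' >/dev/null;  python3 st.py; python3 -m crank '[[[0,0,0,-1.5,255]]]' >/dev/null;  python3 st.py; python3 -m crank '[[[0,0,0,-1.5,255]]]' >/dev/null;  python3 st.py
```

```text
t 9.875 q [-0.128  0.424 -0.152  0.991  0.014  0.133] p [533.6 -64.3  79. ] yang 75.0 z [ 0.006  0.014 -1.   ] F [ 0.14  0.12 -1.71] M [-0.729 -0.252 -0.264] w 13.4
t 10.0 q [-0.128  0.424 -0.152  0.991  0.015  0.116] p [533.6 -64.3  79. ] yang 76.0 z [ 0.006  0.014 -1.   ] F [-0.49 -0.47 -1.5 ] M [-0.642 -0.24  -0.719] w 13.1
t 10.125 q [-0.128  0.424 -0.152  0.991  0.015  0.099] p [533.6 -64.4  79. ] yang 77.0 z [ 0.006  0.014 -1.   ] F [ 1.27  0.99 -0.97] M [-0.608 -0.087 -1.033] w 13.3
t 10.25 q [-0.128  0.424 -0.152  0.991  0.015  0.079] p [533.6 -64.3  79. ] yang 78.1 z [ 0.006  0.014 -1.   ] F [ 0.65 -0.09 -1.7 ] M [-0.702 -0.27  -0.157] w 13.1
t 10.375 q [-0.128  0.424 -0.152  0.991  0.015  0.051] p [533.6 -64.4  78.9] yang 79.7 z [ 0.006  0.014 -1.   ] F [ 0.8  -0.5  -1.69] M [-0.683 -0.252 -0.096] w 13.2
t 10.5 q [-0.128  0.424 -0.152  0.991  0.015  0.023] p [533.6 -64.4  79. ] yang 81.4 z [ 0.006  0.014 -1.   ] F [ 1.02 -0.17 -1.52] M [-0.688 -0.267 -0.176] w 13.4
```

```bash
for i in 1; do python3 -m crank '[[[0,0,0,1,255]]]' >/dev/null;  python3 st.py;python3 -m crank '[[[0,0,0,1,255]]]' >/dev/null;  python3 st.py;python3 -m crank '[[[0,0,0,1,255]]]' >/dev/null;  python3 st.py; python3 -m crank '[[[0,0,0,1,255]]]' >/dev/null;  python3 st.py; python3 -m crank '[[[0,0,0,1,255]]]' >/dev/null;  python3 st.py; python3 -m crank '[[[0,0,0,1,255]]]' >/dev/null;  python3 st.py; python3 -m crank '[[[0,0,0,1,255]]]' >/dev/null;  python3 st.py;  python3 -m crank '[[[0,0,0,1,255]]]' >/dev/null;  python3 st.py; done | grep -o "yang.*"
```

```text
yang 80.4 z [ 0.006  0.014 -1.   ] F [ 1.17  0.53 -1.83] M [-0.718 -0.213 -0.021] w 13.1
yang 79.3 z [ 0.006  0.014 -1.   ] F [-0.43 -0.15 -0.96] M [-0.623 -0.234 -0.015] w 12.9
yang 78.3 z [ 0.006  0.014 -1.   ] F [ 1.04 -0.13 -2.09] M [-0.694 -0.287 -0.027] w 13.1
yang 77.2 z [ 0.006  0.014 -1.   ] F [ 0.11  0.81 -0.98] M [-0.65  -0.307 -0.102] w 13.6
yang 76.1 z [ 0.006  0.014 -1.   ] F [ 0.54 -0.13 -1.69] M [-0.721 -0.253 -0.108] w 13.0
yang 75.1 z [ 0.006  0.014 -1.   ] F [ 1.26 -0.   -2.02] M [-0.719 -0.25   0.024] w 13.2
yang 74.0 z [ 0.006  0.014 -1.   ] F [ 0.97  0.04 -2.16] M [-0.773 -0.296  0.217] w 13.4
yang 73.0 z [ 0.006  0.014 -1.   ] F [ 0.42 -1.04 -0.8 ] M [-0.742 -0.297  0.649] w 13.3
```

The finer pass shows a pull towards about 75° from both sides: about -0.1 before it, +0.65 after it going forward, and -1.0 after it going back. The centre is about 74.7°. I'll back up to there and release.

```bash
python3 -m crank '[[[0,0,0,-1.7,255]]]' >/dev/null;  python3 st.py;python3 -m crank '[[[0,0,0,0,255]]]' >/dev/null;  python3 st.py; python3 -m crank '[[[0,0,0,0,150],[0,0,0,0,100]]]' >/dev/null;  python3 st.py
```

```text
t 11.625 q [-0.128  0.424 -0.152  0.99   0.014  0.138] p [533.6 -64.3  78.9] yang 74.8 z [ 0.006  0.013 -1.   ] F [ 0.27  0.13 -1.69] M [-0.767 -0.168 -0.35 ] w 13.1
t 11.75 q [-0.128  0.424 -0.152  0.99   0.014  0.138] p [533.6 -64.3  79. ] yang 74.7 z [ 0.006  0.014 -1.   ] F [ 0.42 -0.33 -1.55] M [-0.677 -0.278 -0.148] w 13.3
t 12.0 q [-0.128  0.424 -0.152  0.992  0.017  0.138] p [533.2 -63.5  79. ] yang 74.7 z [ 0.005  0.016 -1.   ] F [-0.14  0.4   0.6 ] M [-0.024 -0.019  0.003] w 49.0
```

```bash
python3 -m crank '[[[0,0,-5,0,60],[0,0,-20,0,0],[0,0,-20,0,0],[0,0,-25,0,0],[0,0,0,0,0]]]' >/dev/null;  python3 st.py 586 -24 140
python3 - <<'E'
from h import *
from workcell import bot
S=bot.camera("scene");T=bot.camera("top")
a=cv2.resize(S["img"][180:340,220:420],(500,400));b=cv2.resize(T["img"][150:290,290:395],(300,400));cv2.imwrite("pics/rel.png",np.hstack([a,b]))
E
```

```text
t 12.625 q [-0.131  0.356 -0.046  1.165  0.019  0.136] p [532.7 -64.  152.4] yang 74.7 z [ 0.006  0.019 -1.   ] F [1.17 0.8  0.33] M [-0.064  0.053 -0.005] w 85.5
shift tool [-40.9  52.4  13.5]
```

View pics/rel.png

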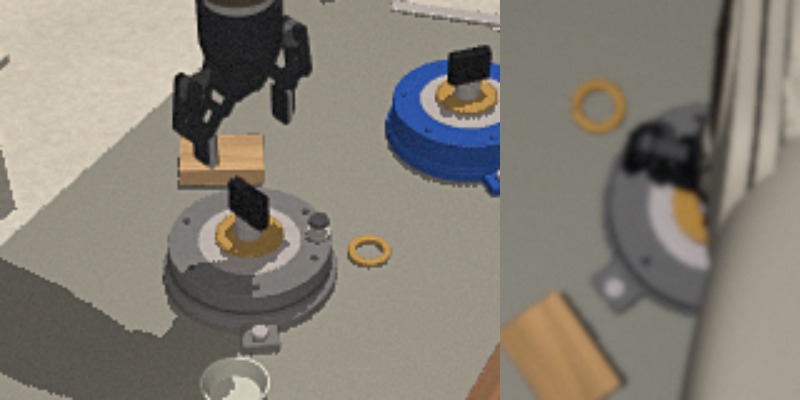

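The knob is free and turned, its bar edge-on at crop (248,203). The plunger is still up at (318,222). Next I'll rotate the tool so the fingers keep away from the bar, close them, and move over the plunger.

```bash
python3 -m crank '[[[0,0,0,-10.4,120],[0,0,0,-10.4,200],[0,0,0,-10.4,255],[0,0,0,-10.4,255],[0,0,0,-10.4,255],[0,0,0,0,255]]]' >/dev/null;  python3 st.py 586 -24 130
```

```text
t 13.475 q [-0.13   0.366 -0.062  1.16   0.02  -0.799] p [525.2 -62.7 141.6] yang 128.3 z [-0.014  0.022 -1.   ] F [-0.17 -0.25 -0.27] M [-0.017 -0.057  0.041] w -0.0
shift tool [-71.6  -7.6  11.6]
```

```bash
python3 -m crank '[[[-36,-4,0,0,255],[-35,-4,0,0,255],[0,0,0,0,255],[0,0,0,0,255]]]' >/dev/null;  python3 st.py 586 -24 100
python3 - <<'E'
from h import *
from workcell import bot
S=bot.camera("scene")
cv2.imwrite("pics/pl1.png",cv2.resize(S["img"][180:340,220:420],(750,600)))
E
```

```text
t 13.975 q [-0.053  0.478  0.103  1.218  0.021 -0.709] p [584.4 -24.5 137.8] yang 127.6 z [-0.022  0.022 -1.   ] F [-0.74  0.18  0.02] M [-0.08   0.008 -0.016] w 0.2
shift tool [-1.7 -1.7 37.7]
```

View pics/pl1.png

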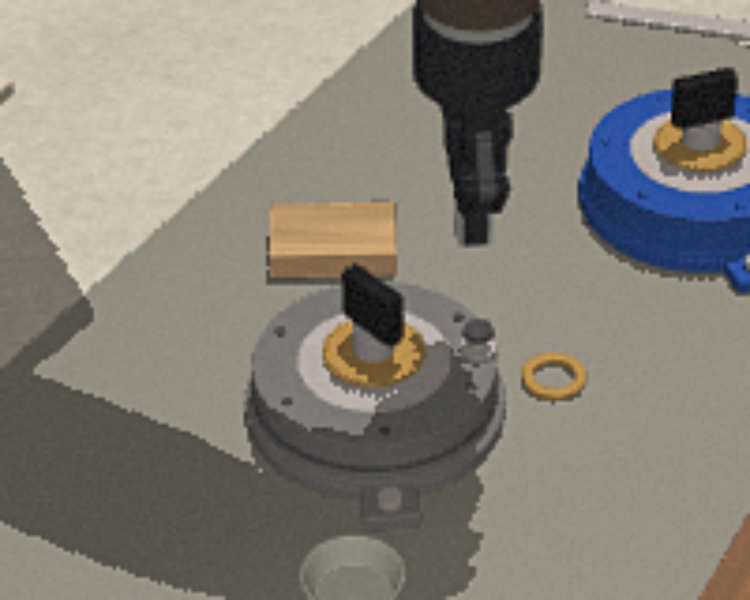

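The fingers at (472,240) are above the plunger head at (478,328), the knob bar is clear at (372,305), and the bystanders are in place. I'll descend in steps.

```bash
python3 - <<'E'
from h import *
S=dict(np.load("pics/scene0.npz")); print(ray(S,347.5,267,.065))
E
python3 -m crank '[[[-1.7,-1.7,20,0,255],[0,0,20,0,255],[0,0,0,0,255]]]' >/dev/null;  python3 st.py 586 -24 72
```

```text
[ 0.58676298 -0.02196207  0.065     ]
t 14.4 q [-0.055  0.51   0.043  1.127  0.021 -0.706] p [583.7 -25.6  97.4] yang 127.3 z [-0.022  0.022 -1.   ] F [ 0.04  0.12 -0.16] M [-0.05  -0.021 -0.009] w 0.2
shift tool [-2.9 -0.9 25.4]
```

```bash
python3 -m crank '[[[-3,-1,12,0,255],[0,0,12,0,255],[0,0,0,0,255]]]' >/dev/null;  python3 st.py 586 -24 66; python3 -m crank '[[[0,0,3,0,255],[0,0,3,0,255]]]' >/dev/null;  python3 st.py 586 -24 57
```

```text
t 14.775 q [-0.053  0.535  0.018  1.075  0.021 -0.702] p [586.6 -24.7  73.6] yang 127.2 z [-0.02   0.022 -1.   ] F [-0.09  0.21  0.22] M [-0.019 -0.03  -0.011] w -0.1
shift tool [0.1 0.7 7.6]
t 15.025 q [-0.053  0.541  0.011  1.061  0.021 -0.702] p [587.2 -24.5  68. ] yang 127.2 z [-0.019  0.022 -1.   ] F [ 0.45  0.01 -0.14] M [ 0.003  0.003 -0.052] w 0.1
shift tool [ 0.6  0.8 11.1]
```

```bash
python3 -m crank '[[[-0.5,0,2,0,255]]]' >/dev/null;  python3 st.py; python3 -m crank '[[[0,0,2,0,255]]]' >/dev/null;  python3 st.py;  python3 -m crank '[[[0,0,2,0,255]]]' >/dev/null;  python3 st.py; python3 -m crank '[[[0,0,2,0,255]]]' >/dev/null;  python3 st.py
```

```text
t 15.15 q [-0.052  0.543  0.009  1.057  0.021 -0.701] p [587.6 -24.2  66. ] yang 127.2 z [-0.018  0.022 -1.   ] F [ 0.74 -0.21 -0.15] M [ 0.028 -0.005 -0.013] w 0.1
t 15.275 q [-0.052  0.545  0.007  1.052  0.021 -0.701] p [587.8 -24.1  64.3] yang 127.2 z [-0.018  0.022 -1.   ] F [-1.04  0.11  3.01] M [-0.052  0.201 -0.018] w -0.1
t 15.4 q [-0.052  0.546  0.005  1.048  0.021 -0.701] p [587.8 -24.1  62.6] yang 127.2 z [-0.018  0.022 -1.   ] F [-0.17 -0.27  2.44] M [-0.081  0.191  0.036] w -0.3
t 15.525 q [-0.052  0.548  0.002  1.044  0.021 -0.701] p [587.8 -24.1  60.8] yang 127.2 z [-0.017  0.022 -1.   ] F [-1.2  -0.38  2.31] M [-0.066  0.235 -0.046] w -0.3
```

It moves at about 3 N and is already past 2 mm, so the knob is in its notch. I'll push on to the stop.

```bash
python3 -m crank '[[[0,0,2,0,255]]]' >/dev/null;  python3 st.py; python3 -m crank '[[[0,0,2,0,255]]]' >/dev/null;  python3 st.py;  python3 -m crank '[[[0,0,1.5,0,255]]]' >/dev/null;  python3 st.py; python3 -m crank '[[[0,0,1,0,255]]]' >/dev/null;  python3 st.py
```

```text
t 15.65 q [-0.052  0.55  -0.     1.039  0.021 -0.701] p [587.8 -24.1  58.9] yang 127.2 z [-0.017  0.022 -1.   ] F [-0.52 -0.16  2.19] M [-0.049  0.28  -0.028] w -0.2
t 15.775 q [-0.052  0.552 -0.002  1.035  0.021 -0.701] p [587.9 -24.1  57. ] yang 127.2 z [-0.017  0.021 -1.   ] F [-3.64 -0.16 14.08] M [-0.105  0.771 -0.013] w 0.1
t 15.9 q [-0.052  0.551 -0.003  1.034  0.02  -0.701] p [588.  -24.2  57. ] yang 127.2 z [-0.016  0.021 -1.   ] F [-5.65 -0.93 15.68] M [ 0.029  1.282 -0.017] w 0.1
t 16.025 q [-0.052  0.551 -0.004  1.033  0.021 -0.701] p [587.9 -24.2  57.1] yang 127.2 z [-0.015  0.021 -1.   ] F [-3.1   0.19  7.  ] M [-0.052  0.628  0.028] w -0.4
```

It hit the hard stop at z = 57.0 mm, as given, with the force jumping to about 15 N. I'll retreat straight up and check.

```bash
python3 -m crank '[[[0,0,-5,0,255],[0,0,-15,0,255],[0,0,-25,0,255],[0,0,-30,0,255],[30,0,-40,0,255],[60,0,-40,0,255],[60,0,0,0,255],[60,0,0,0,255],[0,0,0,0,255],[0,0,0,0,255]]]' >/dev/null;  python3 st.py
python3 - <<'E'
from h import *
from workcell import bot
S=bot.camera("scene");T=bot.camera("top")
d=dict(np.load("pics/scene0.npz"))
cv2.imwrite("pics/end_s.png",S["img"]);cv2.imwrite("pics/end_t.png",T["img"])
a=cv2.resize(S["img"][235:335,270:390],(480,400),interpolation=cv2.INTER_CUBIC);b=cv2.resize(T["img"][170:275,310:395],(320,400));cv2.imwrite("pics/end.png",np.hstack([a,b]))
for c in(d,S):
    g=cv2.cvtColor(c["img"],cv2.COLOR_BGR2GRAY); m=((g<85)).astype(np.uint8)*255
    k=big(m,(338,258,358,280)); print(cv2.boundingRect(k))
    z=c["depth"]; pts=[]
    for v in range(262,274):
        for u in range(343,353):
            zz=z[v,u]; X=c["R"].T@(np.array([(u-c["cx"])/c["fx"]*zz,(v-c["cy"])/c["fy"]*zz,zz])-c["t"])
            if np.hypot(X[0]-.587,X[1]+.023)<.008: pts.append(X[2])
    print("plunger heights",np.round(sorted(pts)[-8:],4))
E
```

```text
t 17.275 q [-0.354  0.169 -0.124  1.289  0.014 -1.004] p [ 428.8 -153.6  216.8] yang 127.3 z [-0.006  0.017 -1.   ] F [-0.7  -0.1   0.15] M [ 0.016  0.017 -0.014] w -0.2
(343, 265, 9, 7)
plunger heights [0.0668 0.0672 0.0673 0.0676 0.0683 0.0684 0.069  0.0702]
(344, 268, 8, 6)
plunger heights [0.0588 0.0591 0.0592 0.0594 0.0596 0.06   0.0605 0.0612]
```

View pics/end.png

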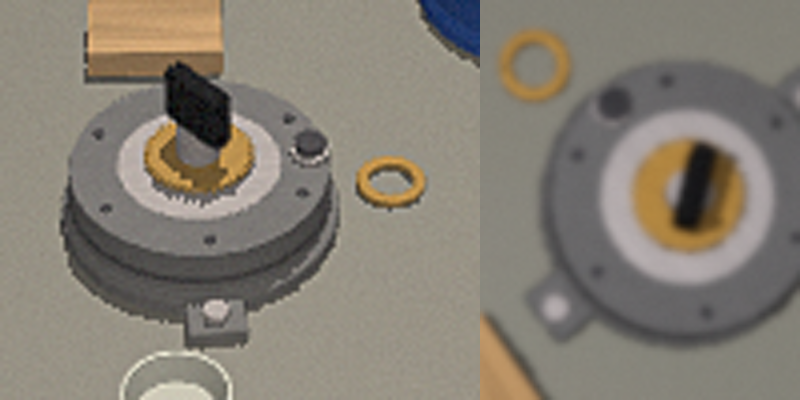

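View pics/end_s.png

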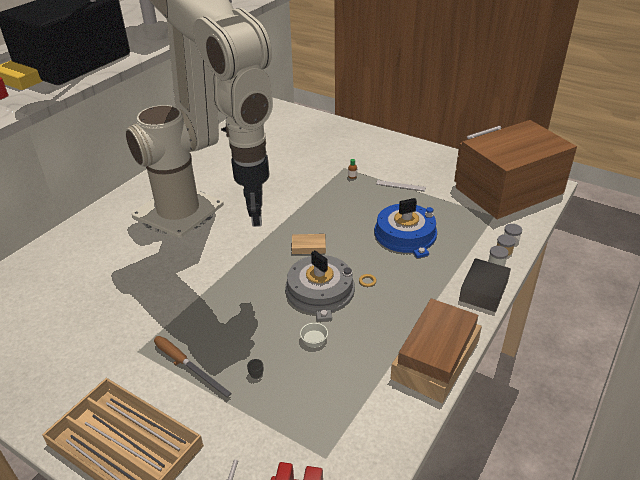

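The plunger head sits flush on its collar at crop (310,145), about 8 mm lower than at the start (depth 0.0676 → 0.0594). The bystanders are where they were, at the same pixels, and the arm is clear at scene (256,220). Handing in.

```bash
python3 -c "
from workcell import bot
print(bot.job_done())"
```

```text
the job is handed in; nothing more can be done
None
```

The indexing head is at its notch and locked, and I handed the job in at about 17 s of the 64 s allowed. `job_done` reports no verdict, so the checks below are my own.

**Turning the knob:** I turned the grey head's black bar clockwise about 52° (0.9 rad) from the start. I overran the notch on purpose and crossed it in both directions to find its centre. I let go there, within about 1°.

**Locking the plunger:** It went down at 2–3 N (3–5 N was stated) and stopped hard at 57.0 mm, the fully-down height, with about 15 N on the wrist. After I withdrew it stayed down, with a depth reading about 8 mm lower than at the start.

**Bystanders and arm:** By eye, the bystanders are at the same place in the before and after pictures. The arm is clear, with no force on the tool.

**What disagreed:** The pull I felt before the notch was weaker and narrower than described. It was about 0.1–0.16 N m instead of 0.2–0.4, and the whole feature spanned about 10° instead of 15°. I put this down to give in the finger grip. The plunger travelling its full stroke confirmed that it was the notch.

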